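# Scan the round glaze tile on the clicking banding wheel

## Robot

A 6-joint arm with a two-finger parallel gripper is mounted at the origin on the work surface. World frame = base frame: x ahead of the robot, y to its left, z up, the work surface at z = 0. Lengths are in m, angles in degrees, forces in N, time in s.
With the tool pointing down it reaches from about 0.375 to 0.75 m from the base axis. Payload 9 kg.
Tool frame: the origin (TCP) lies where the fingers leave the gripper's body, on its centre line; the fingertips stand 73 mm ahead of it and the grasp point (between the pads) lies 54 mm ahead of it (robot.tip_reach is the distance from the TCP to the fingertips, in m); z points along the fingers, y is the direction in which the jaws open and shut (so a half turn about z gives the same grasp; the last joint's range is limited). The gripper opens to 85 mm and grips with 20 to 120 N. Pads are 22 mm wide; open, the fingers measure 114 mm over their backs; the gripper's body (76 mm by 85 mm) begins 54 mm behind the grasp point. The pads swing forward as they close: fully open they stand 13 mm farther back than shut.
Start: joints at [-89.078, 5.964, 5.575, 89.605, 0, 77.527], TCP at [0.139, -0.584, 0.304] pointing down, gripper open.
Joint ranges: [-171.21, 171.21], [-48.23, 106.86], [-62.78, 66.21], [-105.2, 120.99], [-86.42, 89.51], [-180, 180]. Speed limits (degrees/s): [127.2, 127.2, 147.25, 180, 180, 180].

## Interface

Orientations are given as [roll, pitch, yaw] about the fixed x, y, z axes, in that order (R = Rz(yaw) Ry(pitch) Rx(roll)).
In Python, from plant import robot gives the robot as it stands. Calls block until the motion is done:
- robot.move_pose(position, orientation): joint-space move of the TCP to a pose.
- robot.line_to(position, vel=0.15, rotation=None, guard=None): straight line of the TCP; rotation=None keeps the orientation; vel is the mean speed in m/s. With guard (N) it stops when the force on the tool has changed by that much, and returns True; else False.
- robot.goto_joints(angles): joint-space move.
- robot.set_gripper(opening): finger opening in m; the grip force is fixed at half the most; returns when the fingers have stopped.
- robot.pause(seconds).
- robot.ik(position, orientation): joint angles nearest the present ones, or None.
- robot.observe(): the state.
- robot.grab_frame(name): name is "scene" or "top"; returns the picture (420x560x3 uint8, blue, green, red); there is no depth.
- robot.get_calibration(name): a dict with "vertical_fov" (degrees; the focal length in pixels is half the picture's height over the tangent of half this angle, whatever the lens; pixels are square), "cx", "cy" (the principal point, pixels), "k1" (the pictures are not rectified: a ray, as slopes to the right and down, at radius r is drawn at 1 + k1 r^2 times it, then the intrinsics apply), "rvec" (rotation vector, rad) and "tvec" (3), from world to camera coordinates, as OpenCV has them. Camera axes: x right, y down, z forward; pixel columns grow to the right and rows downward; lengths in m; the calibration is good to about 2 mm. A picture is of the moment at which its call begins. get_calibration takes no time and is no camera call.
A pose or a line that the arm cannot do raises robot.IKError and nothing moves.
- robot.job_done(): hands the job in, once; it reports no verdict.
The state is a dict: "time": time; "q": joint angles; "qvel": joint speeds; "joint_torque": joint torques, N m; "tool_pos": TCP position; "tcp_rot": TCP orientation; "ft_force": force on the tool from outside, world axes, zero at the start; "torque": the same for the moment, N m; "gripper_width": finger opening in m.
Only numpy, scipy, OpenCV 4.12 (cv2) and the standard library are available. Lean on these libraries where they do the work, as an engineer would, in place of code of your own. Each camera call takes 0.05 s, during which the arm holds its last target. There are 200 camera calls.

## Task

Turn the banding wheel until the round glaze tile clicks into place facing the pointer, and take the hand off it. Then pick up the scanner wand and aim its nose squarely at the middle of the round tile, rest it there with light pressure and hold it steady for two seconds. Finally lay the wand back in its cradle as you found it and let go, leaving the wheel on its click and the tubs, jars and shards alone; do not touch the round tile or its holder with the fingers.

Things in the scene. Friction and masses are not known exactly. Their poses are not given: they have to be found in the camera images.
- wheel_base: Fixed dark steel foot of the banding wheel. Origin on the table at the wheel's axis; z up; its x axis points from the wheel's axis to the pointer, a small aluminium fin 8 mm wide on a tongue on the table, 142 to 162 mm from the axis and 32 mm high. On the far side from the pointer stands a 45 mm high detent block, outer face 130 mm from the axis.
- wheel (a joint): Turn of the wheel in rad, counter-clockwise from above; 0 = round tile facing the pointer. Starts at 0.75 to 1.85; stops at -0.6 and 2.5. A sprung ball clicks at 0 and 1.57: within 0.15 rad it draws the wheel home by itself, from 0.18 to 0.36 it pushes it away. Getting past takes 3 to 8 N at a peg; elsewhere the wheel turns at under 1 N and stays where left.
- hub (a point): Centre of the top of the wheel's aluminium disc (132 mm radius, top 70 mm above the table); turns with it, x towards the round tile. On it four grey 64 mm square holder plates look outward and 45 degrees up (upper edges 128 mm above the table): round tile; then, counter-clockwise, a square tile, a narrow bar tile (both stand out 14 to 18 mm), an empty stub.
- peg (a point): Top of one of the wheel's four upright steel push pegs, 14 mm thick, from 70 to 120 mm above the table, 120 mm from the axis. This one is 45 degrees counter-clockwise (from above) from the round tile's direction; the others follow at 90 degree steps, midway between the holders.
- holder: Grey 64 mm square holder plate of the round tile, carried by the wheel. Origin in the middle of its outer face, 60 mm from the wheel's axis, 105 mm above the table; x = outward normal of plate and tile, 45 degrees above level; y level along the plate; z up the slope. The round white tile (56 mm diameter, flat, parallel to the plate) is centred on this x axis.
- face_max (a point): On the holder's x axis, 33 mm out from the plate: the farthest out that the round tile's face can be. The tile stands on an adjustable stem: its face is 21 to 33 mm out, different each time and not measured, so feel for it. The tile gives 1.5 N per mm on a spring over 7 mm, then is hard. A reading needs 1 to 9 N; over 20 N damages it.
- wand: White scanner wand, 220 g. Its flat-sided straight handle is 150 mm long, 26 mm wide (y), 30 mm high (z), from x = -80 to +70 mm; origin in the middle of the handle's section, the place to grip (fingers close along y). x points forward; at x = 70 mm the round head (28 mm diameter) bends 60 degrees downward from x, towards -z, and runs 70 mm to the flat nose (24 mm diameter).
- nose (a point): Middle of the wand's flat nose, at [105, 0, -60.6] mm in the wand's frame. The aiming direction is [0.5, 0, -0.866] in the wand's frame.
- cradle: Fixed wooden cradle: base plate 170 x 90 mm, 12 mm high, and two 12 mm thick saddles at x = -60 and +45 mm, their floors 85 mm above the table, with cheeks flaring outward to 107 mm height (32 mm apart at the bottom). Origin on the table; z up; x is the wand's forward direction when laid in.
- rest (a point): Where the wand's origin lies when it rests in the cradle, 100 mm above the table.
- rest_nose (a point): Where the wand's nose is when it rests in the cradle.
- tub: Bystander: closed white glaze tub, 90 mm wide, 100 mm high; origin under its centre.
- jar: Bystander: glass jar with black lid, 64 mm wide, 85 mm high; origin under its centre.
- shard: Bystander: flat terracotta shard about 120 x 65 mm, 18 mm high; origin on its underside.
Not all that is in view belongs to the job. Of the things that look like the wand, the smaller one is meant. Of the things that look like the cradle, the larger one is meant.

How it is judged (in metres and radians):
On the way, in this order (a step that is already met when the one before it is completed fails the run):
1. the wheel stands on its click with the round tile facing the pointer, at rest, and not being touched by the fingers (value of joint wheel between -0.06 and 0.06 rad and velocity of joint wheel between -0.03 and 0.03 rad/s and contact force between the fingers and wheel_base below 0.1 N), for 0.2 s.
2. the wand's nose rests on the round tile with 1 to 9 N, within 10 mm of its middle and within 0.2 rad of square, held steady (under 15 mm/s) for 1.5 s, the wheel on its click (value of joint wheel between -0.06 and 0.06 rad and contact force between wand and holder between 1 and 9 N and y of nose in the frame of holder between -0.01 and 0.01 m and z of nose in the frame of holder between -0.01 and 0.01 m and linear speed of wand below 0.015 m/s and angle between the x axis of nose and the x axis of holder, either way round below 0.2 rad), for 1.5 s.
At the end, for the whole second after the job is handed in: The wand lies still in its cradle, within 15 mm (nose within 20 mm) of its resting place and level within 0.12 rad, let go; the wheel is on its click with the round tile facing the pointer (within 0.06 rad) (value of joint wheel between -0.06 and 0.06 rad and distance between wand and rest below 0.015 m and distance between nose and rest_nose below 0.02 m and angle between wand's own z axis and vertical below 0.12 rad and linear speed of wand below 0.02 m/s); the robot touches nothing.
It fails at once if the round tile or its holder is pressed with more than 20 N by the wand (contact force between wand and holder above 20 N).
It fails at once if the fingers touch the round tile or its holder (contact force between the fingers and holder above 0.5 N).
It fails at once if a bystander is shifted by more than 25 mm (distance of any of tub, jar, shard from where it was at the start of the episode above 0.025 m).
It also fails if it takes over 61 s, if anything falls off the work surface, if the arm or the gripper's body presses on something with over 40 N, if the wrist force passes 120 N, or if a joint passes its speed limit or range.

## Working session

There is one attempt and no reset: what is moved stays moved. The work goes in short steps, each a Python script; the robot and the scene stay as the last script left them, time stands still between calls to the robot, and variables do not carry over. Pictures are saved under pics/ and viewed, on a budget of 10 in all, crops included, one or two more only if the job needs it, and the job is handed in when it is done.

```bash
mkdir -p pics; ls; python3 - <<'E'
from plant import robot
import cv2
for n in("scene","top"):
    cv2.imwrite(f"pics/{n}0.png",robot.grab_frame(n)); print(robot.get_calibration(n))
print(robot.observe())
E
```

```text
pics
{'vertical_fov': 55.930250572960446, 'cx': 273.99662580929163, 'cy': 210.40664906648612, 'k1': -0.00784082822381185, 'rvec': array([ 2.16059133,  0.83686985, -0.35262179]), 'tvec': array([-0.41942212, -0.17500889,  1.45795093])}
{'vertical_fov': 44.26390289958979, 'cx': 283.6048724599334, 'cy': 218.43687839215175, 'k1': -0.19366808370127847, 'rvec': array([ 2.18736226, -2.19393903,  0.03692017]), 'tvec': array([0.00454013, 0.56276519, 1.36135157])}
{'time': 0.1, 'q': array([-8.90808129e+01,  5.99353193e+00,  5.53156116e+00,  8.96041815e+01,
        4.98220128e-04,  7.75269900e+01]), 'qvel': array([ 0.04438632, -0.06404892,  0.10991106,  0.01469006, -0.08781337,
       -0.09762236]), 'joint_torque': array([ 4.82615622e-03, -5.58200920e+01,  5.04725718e+01,  1.28937114e-02,
       -2.93601670e-04, -3.37523340e-05]), 'tool_pos': array([ 0.13897994, -0.58346602,  0.30321749]), 'tcp_rot': array([-1.79935517e+02, -1.47739935e-02,  1.33921885e+01]), 'ft_force': array([-0.50465256, -0.34505211,  1.1191107 ]), 'torque': array([ 0.03801156,  0.01977706, -0.00593693]), 'gripper_width': 0.08542169119844929}
```

View pics/scene0.png

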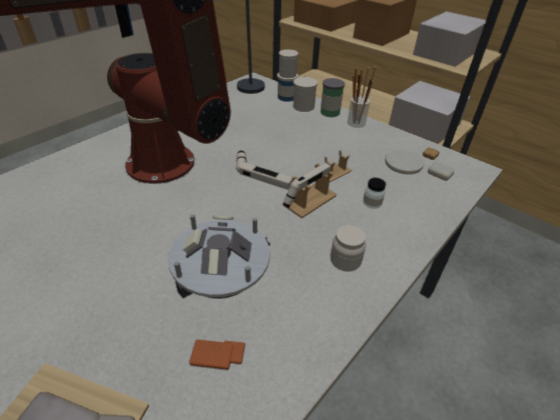

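View pics/top0.png

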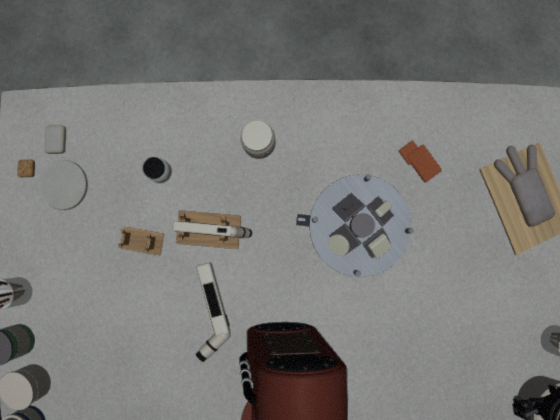

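```bash
cat > h.py <<'E'
import numpy as np, cv2
from scipy.spatial.transform import Rotation as R
from plant import robot
def cam(n):
    c=robot.get_calibration(n); f=210/np.tan(np.radians(c["vertical_fov"]/2))
    M=cv2.Rodrigues(np.array(c["rvec"]))[0]; return c,f,M,np.array(c["tvec"])
def ray(n,uv):
    c,f,M,t=cam(n); d=np.array([(uv[0]-c["cx"])/f,(uv[1]-c["cy"])/f]); s=d.copy()
    for _ in range(20): s=d/(1+c["k1"]*(s@s))
    v=M.T@np.array([s[0],s[1],1]); return -M.T@t, v/np.linalg.norm(v)
def onz(n,uv,z):
    o,v=ray(n,uv); return o+v*(z-o[2])/v[2]
def proj(n,p):
    c,f,M,t=cam(n); q=M@np.asarray(p,float)+t; s=q[:2]/q[2]; s=s*(1+c["k1"]*(s@s))
    return np.array([f*s[0]+c["cx"],f*s[1]+c["cy"]])
def crop(img,x0,y0,w,h,k): return cv2.resize(img[y0:y0+h,x0:x0+w],None,fx=k,fy=k,interpolation=cv2.INTER_CUBIC)
def eul(x,y,z): return R.from_matrix(np.c_[x,y,z]).as_euler("xyz",degrees=True)
E
python3 - <<'E'
from h import *
t=cv2.imread("pics/top0.png"); s=cv2.imread("pics/scene0.png")
a=crop(t,295,165,125,120,4)
b=crop(t,110,195,150,70,4)
c=crop(s,155,205,125,95,4)[:, :]; d=crop(s,230,140,125,75,3)
can=np.zeros((600,800,3),np.uint8)
a=crop(t,295,165,125,120,3); b=crop(t,165,200,100,60,4); c=crop(s,155,205,125,95,3); d=crop(s,230,140,130,75,3)
can[:360,:375]=a; can[:240,400:800]=b; can[300:525,400:790]=d; can[362:600,:375]=c[:238]
cv2.imwrite("pics/c1.png",np.clip(can.astype(float)*1.6,0,255).astype(np.uint8))
for z,p in [(.07,(361,226)),(0,(303,219)),(.12,(366,177)),(.12,(315,219)),(.12,(357,272)),(.12,(409,231)),(.128,(341,243)),(.115,(175,226)),(.115,(238,231)),(0,(257,139)),(0,(156,170)),(0,(421,160))]:
    print(p,onz("top",p,z).round(3))
E
```

```text
(361, 226) [ 0.54  -0.196  0.07 ]
(303, 219) [ 0.562 -0.049  0.   ]
(366, 177) [ 0.66  -0.203  0.12 ]
(315, 219) [ 0.556 -0.076  0.12 ]
(357, 272) [ 0.426 -0.178  0.12 ]
(409, 231) [ 0.526 -0.309  0.12 ]
(341, 243) [ 0.497 -0.138  0.128]
(175, 226) [0.54  0.272 0.115]
(238, 231) [0.527 0.114 0.115]
(257, 139) [0.78  0.075 0.   ]
(156, 170) [0.698 0.353 0.   ]
(421, 160) [ 0.722 -0.374  0.   ]
```

View pics/c1.png

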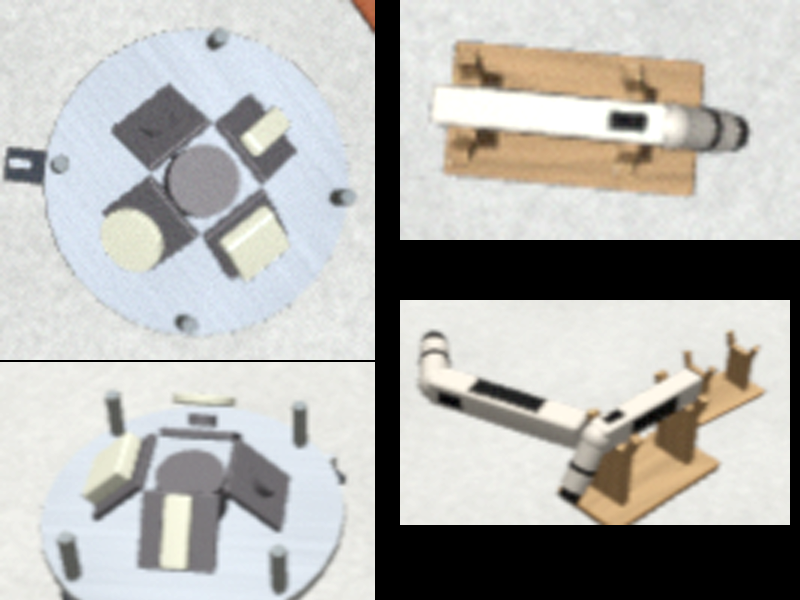

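Look-alikes for the wand: the white wand in the cradle at top (210,228), and the larger one lying on the table at (213,305). I choose the one in the cradle because it is smaller. Look-alikes for the cradle: the large one at (208,229) and the small one at (140,240). I choose the large one, which holds the wand. In the crop the round tile is at top (339,244), the square tile at (380,245), the bar at (383,208), the stub at (348,206) and the pointer fin at (302,219).

```bash
python3 - <<'E'
from h import *
t=cv2.imread("pics/top0.png"); hsv=cv2.cvtColor(t,cv2.COLOR_BGR2HSV)
# disc: bluish
b,g,r=[t[...,i].astype(int) for i in range(3)]
m=((b-r)>6).astype(np.uint8); m=cv2.morphologyEx(m,cv2.MORPH_CLOSE,np.ones((5,5)));
m=cv2.morphologyEx(m,cv2.MORPH_OPEN,np.ones((5,5)))
roi=np.zeros_like(m); roi[160:290,306:420]=1
cs,_=cv2.findContours(m*roi,cv2.RETR_EXTERNAL,cv2.CHAIN_APPROX_NONE); c=max(cs,key=cv2.contourArea)
P=np.array([onz("top",p[0],.07)[:2] for p in c]); (ctr,rad)=cv2.minEnclosingCircle(P.astype(np.float32))
A=np.c_[2*P,np.ones(len(P))]; s=np.linalg.lstsq(A,(P**2).sum(1),rcond=None)[0]
print("disc",ctr,rad,"lsq",s[:2],np.sqrt(s[2]+s[:2]@s[:2]))
f=lambda x,y:(295+x/3-.33,165+y/3-.33)
pegs=[onz("top",f(*p),.12)[:2] for p in [(222,31),(58,163),(188,326),(346,198)]]
print("pegs",np.round(pegs,4),np.mean(pegs,0)); o=np.mean(pegs,0)
print("r",[np.linalg.norm(p-o) for p in pegs],[np.degrees(np.arctan2(*(p-o)[::-1])) for p in pegs])
fin=onz("top",f(20,163),.032)[:2]-o; print("fin",np.linalg.norm(fin),np.degrees(np.arctan2(*fin[::-1])))
for d in(.021,.033):
    tl=onz("top",f(132,240),.105+d*.707)[:2]-o; print("tile",tl,np.linalg.norm(tl),60+d*707,np.degrees(np.arctan2(*tl[::-1])))
g=lambda x,y:(165+(x-400)/4-.37,200+y/4-.37)
C=np.array([onz("top",g(*p),.012)[:2] for p in [(457,42),(703,62),(693,195),(445,173)]]); print("cradle",C.round(4),C.mean(0))
v=(C[1]+C[2]-C[0]-C[3])/2; w=(C[0]+C[1]-C[2]-C[3])/2; print("size",np.linalg.norm(v),np.linalg.norm(w),"yaw",np.degrees(np.arctan2(v[1],v[0])),np.degrees(np.arctan2(w[1],w[0])))
W=[onz("top",g(*p),.115)[:2] for p in [(436,88),(434,123),(640,100),(638,140)]]
a=(W[0]+W[1])/2; bb=(W[2]+W[3])/2; u=bb-a; yaw=np.arctan2(u[1],u[0]);u/=np.linalg.norm(u); print("wand yaw",np.degrees(yaw),"rear",a,"origin",a+.08*u)
hmask=((hsv[...,2]>150)).astype(np.uint8); print("cradle org in view scene",proj("scene",[*(a+.08*u),.115]))
E
```

```text
disc (0.5433894395828247, -0.18925096094608307) 0.13614806532859802 lsq [ 0.5423308 -0.193475 ] 0.13004884622413498
pegs [[ 0.6647 -0.2096]
 [ 0.5561 -0.0733]
 [ 0.4222 -0.1792]
 [ 0.5264 -0.3113]] [ 0.5423423  -0.19333309]
r [np.float64(0.12342814620812217), np.float64(0.12086325752182434), np.float64(0.12092878148192047), np.float64(0.11904514249980659)] [np.float64(-7.56982096638996), np.float64(83.47982811683028), np.float64(173.28219745432307), np.float64(-97.71356664155488)]
fin 0.1504408969500036 83.16458724150364
tile [-0.04950359  0.05979948] 0.07763106750723561 74.84700000000001 129.6188573636094
tile [-0.04947239  0.06058679] 0.07821941389743073 83.331 129.23349347008846
cradle [[0.5862 0.2853]
 [0.5721 0.1184]
 [0.4833 0.125 ]
 [0.498  0.293 ]] [0.53488568 0.20541444]
size 0.16802330764975398 0.08880590699823362 yaw -94.9137620310291 -4.64299483411115
wand yaw -94.12173780265104 rear [0.53997118 0.27639166] origin [0.53422111 0.19659857]
cradle org in view scene [309.95673117 173.47587859]
```

```bash
cat >> h.py <<'E'
O=np.array([.5423,-.1933])
def pp(al,gap,z,r=.120):
    a=np.radians(al); rd=np.array([np.cos(a),np.sin(a)]); tg=np.array([-rd[1],rd[0]])
    return np.array([*(O+r*rd+(.018+gap)*tg),z]), np.array([180,0,al-90.])
E
python3 - <<'E'
from h import *
print(robot.tip_reach)
robot.set_gripper(0)
p,e=pp(173.3,.008,.25); print(p,e,robot.ik(p,e)); robot.move_pose(p,e)
p[2]=.158; print("hit",robot.line_to(p,vel=.12,guard=5))
f0=robot.observe()["ft_force"]
for al in np.arange(172,129.9,-6):
    p,e=pp(al,0,.158); robot.line_to(p,vel=.07,rotation=e); s=robot.observe(); print(al,(s["ft_force"]-f0).round(1))
p,e=pp(al,.02,.158); robot.line_to(p,vel=.1,rotation=e); p[2]=.30; robot.line_to(p,vel=.2)
robot.set_gripper(.085)
s=robot.observe();print(s["time"],s["tool_pos"],s["q"])
robot.pause(.3)
E
```

```text
0.0726
[ 0.42008608 -0.20512195  0.25      ] [180.    0.   83.3] [-42.12023483 -17.82640201 -22.32470226  85.50169975   0.
  54.57976517]
hit False
172.0 [-0.4  0.3 -0.5]
166.0 [-0.3  0.6 -0.5]
160.0 [-0.6  0.2 -0.6]
154.0 [ 0.3  1.1 -0.2]
148.0 [-0.3 -2.2 -0.9]
142.0 [-0.6  0.1 -0. ]
136.0 [ 0.2  1.1 -0.4]
130.0 [-0.6  0.7 -0.6]
8.1417 [ 0.43605393 -0.12581232  0.30002433] [-3.26853692e+01 -1.98731059e+01 -1.87689824e+01  9.11015993e+01
 -2.37633823e-03  1.07314991e+02]
```

```bash
python3 - <<'E'
from h import *
g=lambda x,y:(165+(x-400)/4-.37,200+y/4-.37)
for p in [(478,68),(475,140),(640,83),(636,155)]: print("saddle",onz("top",g(*p),.105).round(4))
for yw in(-94.5,85.5): print(robot.ik([.534,.199,.25],[180,0,yw]))
q=min([robot.ik([.534,.199,.25],[180,0,y]) for y in(-94.5,85.5)],key=lambda q:abs(q[5]))
robot.goto_joints(q); robot.pause(.2)
t=robot.grab_frame("top"); s=robot.grab_frame("scene"); cv2.imwrite("pics/top1.png",t); cv2.imwrite("pics/scene1.png",s)
can=np.zeros((600,800,3),np.uint8)
can[:360,:375]=crop(t,295,165,125,120,3); can[:270,400:760]=crop(t,155,195,120,90,3); can[300:525,400:790]=crop(s,230,140,130,75,3); can[362:600,:375]=crop(s,155,205,125,95,3)[:238]
cv2.imwrite("pics/c2.png",np.clip(can.astype(float)*1.6,0,255).astype(np.uint8)); o=robot.observe(); print(o["tool_pos"],o["tcp_rot"],o["time"],o["q"])
E
```

```text
saddle [0.5638 0.2513 0.105 ]
saddle [0.5186 0.253  0.105 ]
saddle [0.5541 0.1487 0.105 ]
saddle [0.5092 0.1512 0.105 ]
[  7.29323674   0.46792209  -5.70816778  83.82391013   0.
 -78.20676326]
[  7.29323674   0.46792209  -5.70816778  83.82391013   0.
 101.79323674]
[0.53403567 0.19888948 0.2500391 ] [-1.79996458e+02 -8.89888823e-04 -9.45174092e+01] 11.4667 [ 7.28211432e+00  4.63509349e-01 -5.70854566e+00  8.38246602e+01
 -1.59530887e-03 -7.82004765e+01]
```

View pics/c2.png

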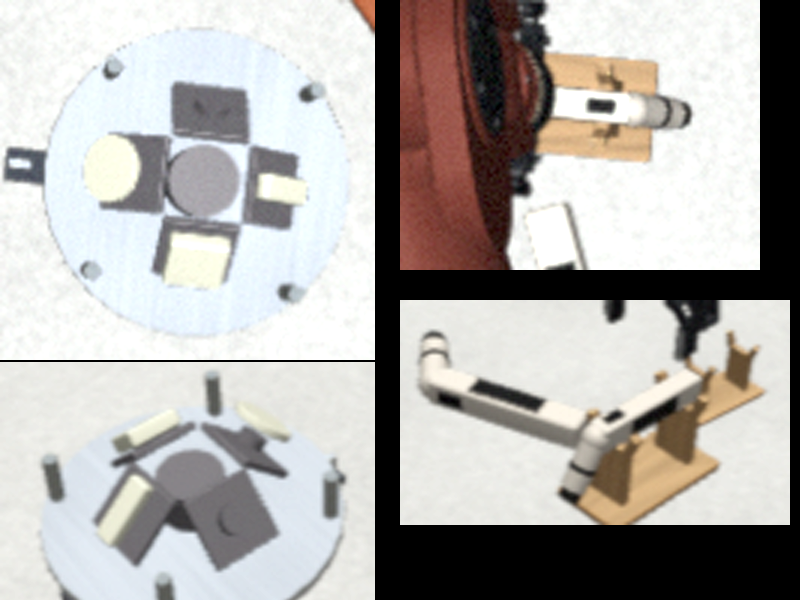

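```bash
cat >> h.py <<'E'
PHI=83.2   # updated below
def wandpose(standoff,dr=np.zeros(3),phi=None):
    "TCP pose for nose at `standoff` along the holder axis; dr = world correction"
    a=np.radians(phi or PHI); rd=np.array([np.cos(a),np.sin(a),0]); z=np.array([0,0,1.])
    n=(rd+z)/np.sqrt(2); h=-rd; c,s=np.cos(np.radians(15)),np.sin(np.radians(15))
    xw=c*h+s*z; zw=c*z-s*h; yw=np.cross(zw,xw)
    tip=np.array([*O,.105])+.06*rd+standoff*n
    org=tip-.105*xw+.0606*zw
    return org+.054*zw+dr, eul(xw,-yw,-zw), tip, n
E
python3 - <<'E'
from h import *
f=lambda x,y:(295+x/3-.33,165+y/3-.33)
pegs=np.array([onz("top",f(*p),.12)[:2] for p in [(114,64),(317,89),(90,269),(294,291)]])
o=pegs.mean(0); d=pegs-o; print(o,np.linalg.norm(d,axis=1),[(np.degrees(np.arctan2(y,x))-k)%360 for (x,y),k in zip(d,[-45,-135,45,135])])
fin=onz("top",f(20,163),.032)[:2]-o;print("fin",np.degrees(np.arctan2(*fin[::-1])))
yaw=-94.8; print(robot.line_to([.5345,.196,.154],vel=.15,rotation=[180,0,yaw],guard=6))
robot.set_gripper(0); s=robot.observe(); print(s["gripper_width"],s["tool_pos"],s["tcp_rot"],s["ft_force"],s["time"])
if .02<s["gripper_width"]<.032:
    robot.line_to([.5345,.196,.26],vel=.15); s=robot.observe(); print(s["gripper_width"],s["ft_force"])
p,e,tip,n=wandpose(.06); print(p,e,tip,robot.ik(p,e))
E
```

```text
[ 0.54335729 -0.19354085] [0.11946688 0.11970501 0.12008242 0.11870394] [np.float64(83.09368124300575), np.float64(82.70564747627887), np.float64(83.07118475827352), np.float64(83.27716804534572)]
fin 83.55759038852386
False
0.025150443809759015 [0.5347292  0.19605517 0.1545084 ] [-1.79960812e+02  1.14918720e-02 -9.47998735e+01] [-1.36899324 -0.54872356  4.40964977] 12.8333
0.025391867462541958 [-0.11627627  0.21825146 -3.17639327]
[0.56994843 0.03856666 0.23094551] [180.  -15.  -96.8] [ 0.55442769 -0.09159411  0.14742641] [ -3.16851177   3.77307058  -5.12589043  82.07334863 -14.96917576
 -86.24076783]
```

```bash
sed -i 's/^PHI=83.2.*/PHI=83.1; O=np.array([.543,-.1935])/' h.py; python3 - <<'E'
from h import *
p,e,tip,n=wandpose(.06); robot.move_pose(p,e); robot.pause(.3)
t=robot.grab_frame("top"); s=robot.grab_frame("scene"); cv2.imwrite("pics/top2.png",t); cv2.imwrite("pics/scene2.png",s)
can=np.zeros((600,800,3),np.uint8)
print("nose pred top",proj("top",tip),"scene",proj("scene",tip)); ft=tip-.033*n; print("tile pred(27)",proj("top",ft),proj("scene",ft))
can[:320,:400]=crop(t,275,185,100,80,4); can[:600,400:]=crop(s,195,160,80,120,5)
cv2.imwrite("pics/c3.png",np.clip(can.astype(float)*1.5,0,255).astype(np.uint8)); o=robot.observe(); print(o["tool_pos"]-p,o["tcp_rot"],o["time"],o["ft_force"],o["gripper_width"])
E
```

```text
nose pred top [322.2380847  218.76504573] scene [249.57275888 213.87410797]
tile pred(27) [331.11319065 220.32334076] [242.80719976 224.29754826]
[1.00659476e-05 4.64348326e-04 2.23105925e-04] [-179.97808449  -14.99193235  -96.86395762] 14.8333 [ 0.13404046 -0.51930415 -1.61971939] 0.02496615004559518
```

View pics/c3.png

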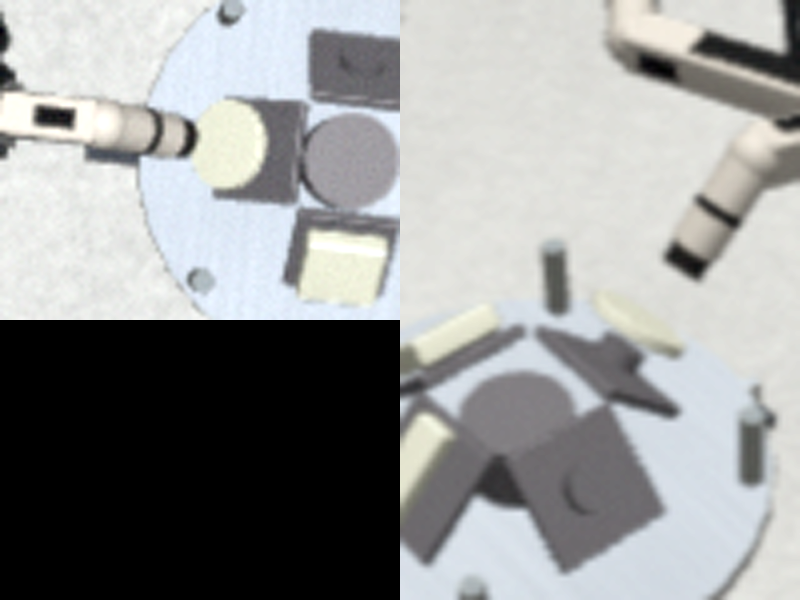

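```bash
python3 - <<'E'
from h import *
p,e,tip,n=wandpose(.06)
for a,b in [((320.4,218.9),(251.0,213.6)),((321,218.9),(250.5,213.9))]:
    (o1,d1),(o2,d2)=ray("top",a),ray("scene",b)
    s=np.linalg.lstsq(np.c_[d1,-d2],o2-o1,rcond=None)[0]; A,B=o1+s[0]*d1,o2+s[1]*d2
    m=(A+B)/2; er=m-tip; rd=np.array([n[0],n[1],0])*2**.5; up=(np.array([0,0,1])-rd)/2**.5
    print(m.round(4),"gap",np.linalg.norm(A-B).round(4),"err",er.round(4),"axial",er@n,"up",er@up,"lat",er@np.cross(up,n))
E
```

```text
[ 0.5554 -0.0872  0.1454] gap 0.0008 err [ 0.0001  0.0046 -0.002 ] axial 0.0018260653240279791 up -0.004652392552437611 lat 0.00047307293270827173
[ 0.5553 -0.0888  0.1453] gap 0.0005 err [-0.      0.003  -0.0021] axial 0.0006511152567120641 up -0.003623589527070622 lat 0.00039141647110031973
```

```bash
python3 - <<'E'
from h import *
_,e,tip,n=wandpose(.06); rd=np.array([n[0],n[1],0])*2**.5; up=(np.array([0,0,1])-rd)/2**.5; dr=.004*up
P=lambda s: wandpose(s,dr)[0]
robot.line_to(P(.042),vel=.04,rotation=e); robot.pause(.3)
f0=np.mean([(robot.pause(.05),robot.observe()["ft_force"])[1] for _ in range(8)],0)
hit=robot.line_to(P(.014),vel=.01,guard=3.5); robot.pause(.3)
def rep():
    F=np.mean([(robot.pause(.04),robot.observe()["ft_force"])[1] for _ in range(8)],0)-f0; s=robot.observe()
    print("axial",(F@n).round(2),F.round(2),"standoff",((s["tool_pos"]-P(0))@n).round(4),s["time"]); return F@n
print(hit); a=rep()
if hit and not 3<a<7:
    d=(s:=robot.observe())["tool_pos"]; robot.line_to(d-n*np.clip((4.5-a)/1500,-.003,.002),vel=.01); robot.pause(.3); rep()
E
```

```text
True
axial 4.25 [1.43 1.34 4.51] standoff 0.0254 18.3833
```

```bash
python3 - <<'E'
from h import *
for _ in range(5):
    robot.pause(.5); s=robot.observe(); print(s["ft_force"].round(2),s["tool_pos"].round(4))
t=robot.grab_frame("top"); s=robot.grab_frame("scene")
can=np.zeros((600,800,3),np.uint8)
can[:320,:400]=crop(t,275,185,100,80,4); can[:600,400:]=crop(s,195,160,80,120,5)
cv2.imwrite("pics/c4.png",np.clip(can.astype(float)*1.5,0,255).astype(np.uint8)); print(robot.observe()["time"])
E
```

```text
[1.55 1.48 2.69] [0.5673 0.012  0.2085]
[2.26 1.02 1.88] [0.5673 0.012  0.2085]
[3.35 1.05 2.49] [0.5673 0.012  0.2085]
[2.45 1.28 3.07] [0.5673 0.012  0.2085]
[2.59 1.31 1.74] [0.5673 0.012  0.2086]
20.9833
```

View pics/c4.png

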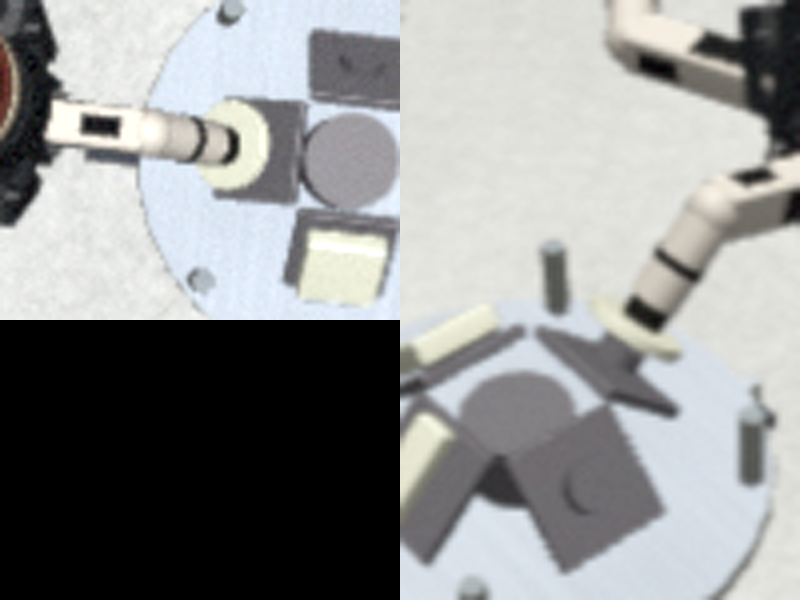

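```bash
python3 - <<'E'
from h import *
_,e,tip,n=wandpose(.06); rd=np.array([n[0],n[1],0])*2**.5; up=(np.array([0,0,1])-rd)/2**.5
p=robot.observe()["tool_pos"]
robot.line_to(p+.008*n,vel=.03,rotation=e); robot.line_to(p+.008*n+.0035*up,vel=.03); robot.pause(.2)
f0=np.mean([(robot.pause(.05),robot.observe()["ft_force"])[1] for _ in range(6)],0)
print(robot.line_to(p-.004*n+.0035*up,vel=.01,guard=3.5)); 
for _ in range(8): robot.pause(.28); print(((robot.observe()["ft_force"]-f0)@n).round(1),end=" ")
p2=robot.observe()["tool_pos"]; print((p2-p)@n,robot.observe()["time"])
robot.line_to(p2+.04*n,vel=.05)
robot.move_pose([.5345,.196,.26],[180,0,-94.8])
robot.line_to([.5345,.196,.19],vel=.1); robot.pause(.2)
t=robot.grab_frame("top"); s=robot.grab_frame("scene")
can=np.zeros((600,800,3),np.uint8)
can[:300,:400]=crop(t,170,195,100,75,4); can[:600,400:]=crop(s,275,140,80,120,5); can[305:590,:375]=crop(t,295,170,125,95,3)
cv2.imwrite("pics/c5.png",np.clip(can.astype(float)*1.5,0,255).astype(np.uint8)); o=robot.observe(); print(o["time"],o["gripper_width"],o["tool_pos"])
xw=np.array([np.cos(np.radians(-94.8)),np.sin(np.radians(-94.8)),0]); org=np.array([.5345,.196+.0035,.136])
print("nose pred",proj("top",org+.105*xw-[0,0,.0606]),proj("scene",org+.105*xw-[0,0,.0606]))
E
```

```text
True
3.7 3.9 3.9 3.6 4.6 4.7 4.4 5.0 1.4529744467133664e-05 25.2083
28.0417 0.025494385572080284 [0.5347201  0.19604302 0.19049402]
nose pred [247.14439809 231.95101806] [286.15775166 197.2361151 ]
```

View pics/c5.png

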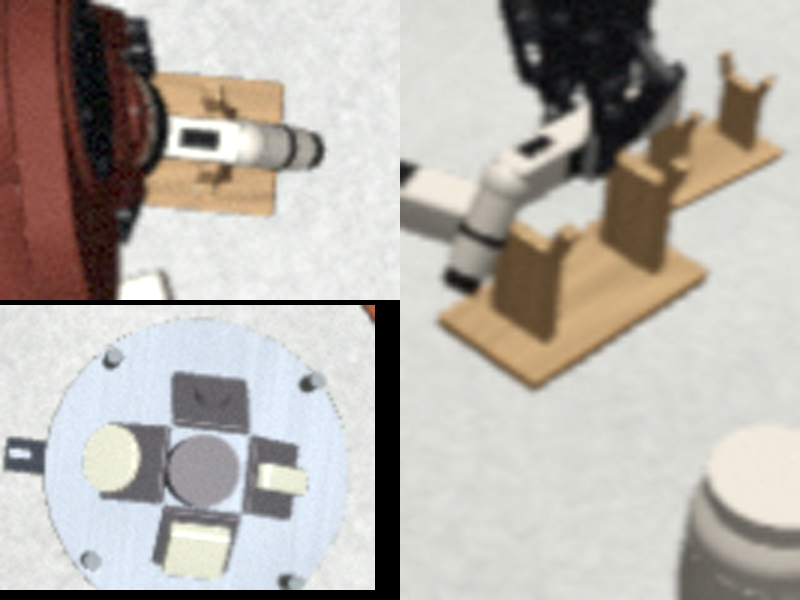

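The wand hangs level over the cradle, with its nose at about scene (287,196) against a predicted (286,197). The wheel is still on its click. I'll lower the wand now.

```bash
python3 - <<'E'
from h import *
robot.line_to([.5345,.196,.165],vel=.06); print(robot.line_to([.5345,.196,.1538],vel=.02,guard=8)); s=robot.observe(); print(s["tool_pos"],s["ft_force"])
robot.set_gripper(.085); robot.pause(.2); robot.line_to([.5345,.196,.28],vel=.15)
q=robot.observe()["q"].copy(); q[0]=60; robot.goto_joints(q); robot.pause(.4)
t=robot.grab_frame("top"); s=robot.grab_frame("scene"); cv2.imwrite("pics/top3.png",t); can=np.zeros((600,800,3),np.uint8)
can[:240,:400]=crop(t,165,200,100,60,4); can[:225,405:795]=crop(s,230,140,130,75,3); can[235:595,:375]=crop(t,295,165,125,120,3)
t0=cv2.imread("pics/top0.png"); can[245:485,400:]=crop(t0,165,200,100,60,4)
cv2.imwrite("pics/c6.png",np.clip(can.astype(float)*1.5,0,255).astype(np.uint8)); o=robot.observe(); print(o["time"],o["ft_force"],o["gripper_width"])
d=cv2.absdiff(t,t0).max(2); print("changed px around tub/jar/shard",[(d[y-22:y+22,x-22:x+22]>40).sum() for x,y in((257,139),(156,170),(421,160))])
E
```

```text
True
[0.5344128  0.19598732 0.15450253] [-0.50324808 -0.46808728  4.67186787]
33.275 [0.0494213  0.8031322  0.03514194] 0.08506576072444587
changed px around tub/jar/shard [np.int64(0), np.int64(0), np.int64(0)]
```

View pics/c6.png

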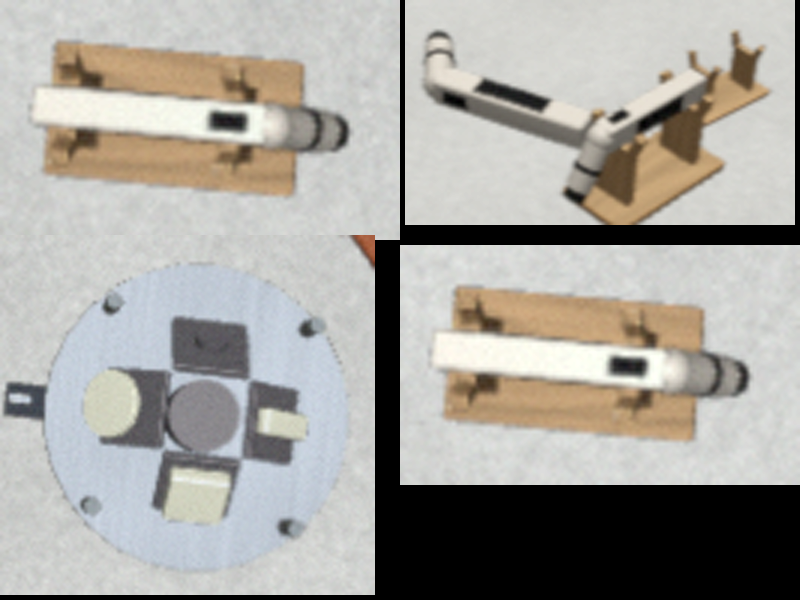

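The wand lies in the cradle just as in the first picture, with its nose at top crop (345,131) both before and after. The round tile faces the pointer.

```bash
python3 -c "
from plant import robot
robot.job_done(); print(robot.observe()['time'])"
```

```text
the job is handed in; nothing more can be done
the job is handed in; nothing more can be done
```

The job is done and handed in at about 33 s of the 61 s allowed. No verdict was reported.

- **Wheel:** I pushed one peg clockwise about 45° with the fingers closed and then backed off. The wheel clicked home with the pegs putting the round tile at 83.0° and the pointer fin at about 83.5°. It was still facing the pointer in the last picture.
- **Scan:** I rested the wand's nose on the round tile twice.
    - **First hold:** about 4 N for over 2.5 s. In the picture the nose looked 3–5 mm low of the middle, which is within the 10 mm allowed.
    - **Second hold:** I moved up 3.5 mm and held 3.6–5.0 N for about 2.2 s. I did not take a picture to check the centring of this one.
- **Return:** The wand is back in its cradle and matches the first picture to within about a pixel. The gripper is open and well clear, and the image areas around the tub, jar and shard show no change.

One disagreement came up along the way. My estimates of the wand's origin along its length differed by up to about 1 cm, so I measured the nose directly from both views once I had gripped the wand. That showed it about 4 mm low on the tile, and I corrected for it before the first touch.

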